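# Seat the magnifier lens in its spring mount

## Robot

A 6-joint arm with a two-finger parallel gripper is mounted at the origin on the work surface. World frame = base frame: x ahead of the robot, y to its left, z up, the work surface at z = 0. Lengths are in m, angles in rad, forces in N, time in s.
With the tool pointing down it reaches from about 0.375 to 0.975 m from the base axis. Payload 3.8 kg.
Tool frame: the origin (TCP) lies midway between the tips of the shut fingers; the grasp point (between the pads) lies 19 mm behind it; x points along the fingers, y is the direction in which the jaws open and shut, and the axes are right-handed (so a half turn about x gives the same grasp; the last joint's range is limited). The gripper opens to 88 mm and grips with 3 to 60 N. Pads are 18 mm wide; open, the fingers measure 123 mm over their backs; the gripper's body (75 mm by 187 mm) begins 45 mm behind the grasp point.
Start: joints at [1.256, 0.264, 1.604, -0, 1.274, -0.037], TCP at [0.185, 0.649, 0.239] pointing down, gripper open.
Joint ranges: [-2.63, 2.63], [-0.94, 2.18], [0.31, 2.57], [-1.31, 4.45], [0, 2.66], [-2.55, 2.55]. Speed limits (rad/s): [2.57, 2.57, 3.14, 3.14, 3.14, 3.14].

## Interface

Orientations are given as a rotation vector (axis times angle).
In Python, from cell import manip, inverse_kinematics, cams, order gives the robot as it stands. Calls block until the motion is done:
- manip.move_pose(position, orientation): joint-space move of the TCP to a pose.
- manip.move_linear(position, rate=0.15, rot=None): straight line of the TCP; rot=None keeps the orientation; rate is the mean speed in m/s.
- manip.set_joints(angles): joint-space move.
- manip.set_gripper(opening, force=None): finger opening in m; force is the grip in N (None keeps the last); returns when the fingers have stopped.
- manip.dwell(seconds).
- inverse_kinematics(position, orientation): joint angles nearest the present ones, or None.
- manip.state(): the state.
- cams.capture(name): name is "side" or "top"; returns a dict with "image" (480x640x3 uint8, blue, green, red), "z_map" (480x640 float32, m along the optical axis (not along the pixel's ray), 0 where there is no reading), "intrinsics" (3x3 intrinsics, pixels), "k1" (the pictures are not rectified: a ray, as slopes to the right and down, at radius r is drawn at 1 + k1 r^2 times it, then the intrinsics apply), "position" and "orientation" of the camera in the world. Camera axes: x right, y down, z forward; pixel columns grow to the right and rows downward; lengths in m; the calibration is good to about 2 mm. A picture is of the moment at which its call begins.
A pose or a line that the arm cannot do raises manip.IKError and nothing moves.
- order.close_job(): hands the job in, once; it reports no verdict.
The state is a dict: "clock": time; "joint_pos": joint angles; "joint_velocities": joint speeds; "tau": joint torques, N m; "tool_pos": TCP position; "tcp_rot": TCP orientation; "contact_force": force on the tool from outside, world axes, zero at the start; "moment": the same for the moment, N m; "gripper_width": finger opening in m.
Only numpy, scipy, OpenCV 4.12 (cv2) and the standard library are available. Lean on these libraries where they do the work, as an engineer would, in place of code of your own. Each camera call takes 0.05 s, during which the arm holds its last target.

## Task

Take the round lens off its wooden rest and seat it flat in the magnifier stand: push the stand's spring plate back with the edge of the lens, lower the lens onto the three ledges and let it go in under the two hooks, so that it bears on all three ledges, both side stops and the spring plate and cannot rock. It is glass and the head's height varies, so feel your way and press gently, then let go; leave the cup, jar and tin alone.

Things in the scene. Friction and masses are not known exactly. Their poses are not given: they have to be found in the camera images.
- lens_center (a point): Centre (half-way up) of the lens: glass in a plain round steel cell, 56 mm across, 14 mm thick, about 0.22 kg, z up, lying flat on a wooden rest 40 mm across and 38 mm high (foot 60 mm wide, 6 mm high). Round, so its yaw does not matter. Grip it across a diameter at half height.
- stand: Magnifier stand, fixed; base 150 x 90 x 12 mm. Origin: under the base, below the seat axis; z up, x from the spring plate to the hooks. The head clamped on its column is at a height NOT reported: L, the level of the ledge tops, is 50 to 82 mm above the counter, fixed for the run. Heights below are from L. Column: 34 mm wide, x 55 to 69 mm, top 95 mm above the counter.
- ledges_foot (a point): Point on the base's top (12 mm up) on the seat axis, below the ledges: three slippery domes 8 mm across at stand x, y (-18, 0), (9, 17), (9, -17) mm, tops at L. The head lies within 21 mm of y = 0 (33 mm at the posts, x 20 to 33 mm), from 13 mm below L up, so fingers holding the lens at its +y and -y sides have free room beside them down to the base.
- hooks_foot (a point): Point on the base's top midway below the two hooked posts, 27 mm along x from the seat axis. At 45 degrees either side of +x a ball stop touches the edge of the lens when its axis is on the seat axis. Above each stop a hook lip reaches in to 24.5 mm from the axis, 16.5 to 20.5 mm above L: it covers 3.5 mm of the seated lens; a lens with its axis at x = -7 mm or less is clear of it.
- plate_foot (a point): Point on the base's top below the free spring plate's face, at stand x = -24 mm, y = 0. The plate is upright, 26 mm wide, 3 to 38 mm above L, faces +x, and slides to -x by up to 16 mm; spring 1.75 N at first touch plus 0.25 N per mm. With the lens seated its face is at x = -28 mm. Behind it is a housing block, x -72 to -50 mm, 42 mm wide, flat top 18 mm above L: touch it to find L.
- cup: Bystander: white cup without handle, 72 mm across, 62 mm high; origin under its centre.
- jar: Bystander: amber glass jar, 72 mm across, 110 mm high; origin under its centre.
- tin: Bystander: aluminium tin with a black lid, 80 x 60 x 90 mm; origin under its centre.
Things that resemble listed ones, but are neither listed nor needed, are in the scene too. What is meant by the part that bears lens_center is not orange, and is the larger of those in its own colour.

How it is judged:
By the outcome, as a careful person would: the job done as asked, in the order asked, and still so for the second after the job is handed in, with the robot touching nothing.
It also fails if it takes over 69 s, if anything falls off the work surface, if the arm or the gripper's body presses on something with over 40 N, if the wrist force passes 120 N, or if a joint passes its speed limit or range.

## Working session

There is one attempt and no reset: what is moved stays moved. The work goes in short steps, each a Python script; the robot and the scene stay as the last script left them, time stands still between calls to the robot, and variables do not carry over. Pictures are saved under pics/ and viewed, and the job is handed in when it is done.

```bash
ls; mkdir -p pics; cat > h.py <<'E'
import numpy as np, cv2
from scipy.spatial.transform import Rotation as R
from cell import manip, inverse_kinematics, cams, order
def cap(n):
    d=cams.capture(n); return d
def Rm(d):
    o=np.array(d["orientation"],float)
    return o if o.shape==(3,3) else R.from_rotvec(o).as_matrix() if o.size==3 else R.from_quat(o).as_matrix()
def slopes(d,uv):
    K=d["intrinsics"];uv=np.atleast_2d(uv).astype(float)
    return cv2.undistortPoints(uv.reshape(-1,1,2),K,np.array([d["k1"],0,0,0.])).reshape(-1,2)
def on_plane(d,uv,z):
    s=slopes(d,uv); r=np.c_[s,np.ones(len(s))]@Rm(d).T; p=np.array(d["position"])
    return p+r*((z-p[2])/r[:,2])[:,None]
def by_depth(d,uv):
    uv=np.atleast_2d(uv); s=slopes(d,uv); i=np.round(uv).astype(int)
    z=d["z_map"][i[:,1],i[:,0]]
    return np.c_[s*z[:,None],z]@Rm(d).T+np.array(d["position"])
def proj(d,P):
    q=(np.atleast_2d(P)-np.array(d["position"]))@Rm(d); 
    return cv2.projectPoints(q.reshape(-1,1,3),np.zeros(3),np.zeros(3),d["intrinsics"],np.array([d["k1"],0,0,0.]))[0].reshape(-1,2)
E
python3 - <<'E'
from h import *
import pickle
for n in("side","top"):
    d=cap(n); cv2.imwrite(f"pics/{n}0.png",d["image"]); pickle.dump(d,open(n+"0.pkl","wb"))
    print(n,d["intrinsics"],d["k1"],d["position"],d["orientation"])
s=manip.state();print(s)
E
```

```text
pics
side [[593.06301139   0.         316.77410724]
 [  0.         593.06301139 231.27960638]
 [  0.           0.           1.        ]] -0.02150104373825117 [ 0.02602095 -0.88922867  0.64208544] [-2.01971598  0.57657173 -0.36995406]
top [[449.87977319   0.         320.92500715]
 [  0.         449.87977319 245.78781299]
 [  0.           0.           1.        ]] -0.008498694050915046 [ 0.48353933 -0.00732059  0.96354209] [-2.11713627  2.16201449 -0.11159058]
{'clock': 0.1, 'joint_pos': array([ 1.25611186e+00,  2.64648998e-01,  1.60516220e+00, -3.98929711e-05,
        1.27370104e+00, -3.68859722e-02]), 'joint_velocities': array([-1.70234294e-03, -2.03743499e-03, -4.01273548e-04, -3.51824379e-04,
        2.68375719e-04,  5.36049144e-05]), 'tau': array([ 1.23593823e-04, -5.03622401e+01, -3.58070254e+01,  7.30117620e-02,
        2.33008142e-02, -7.86775786e-05]), 'tool_pos': array([0.18492892, 0.64854337, 0.23757255]), 'tcp_rot': array([ 0.2165617 ,  1.56007387, -0.21954897]), 'contact_force': array([-0.27735111,  0.5172787 , -0.18922317]), 'moment': array([ 0.02281019, -0.04626772, -0.0341048 ]), 'gripper_width': 0.08805412925718757}
```

View pics/side0.png

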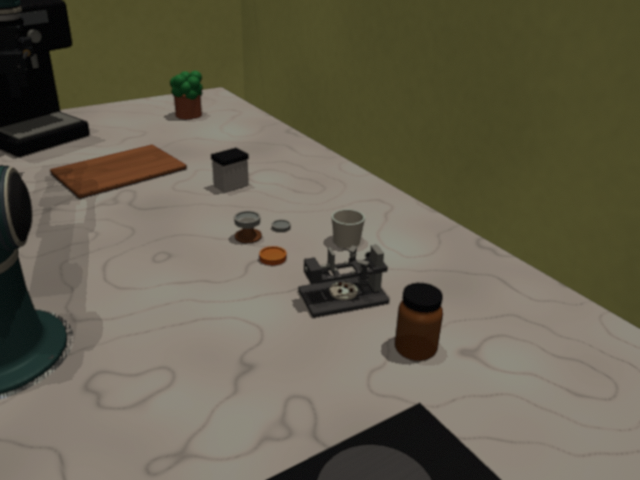

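View pics/top0.png

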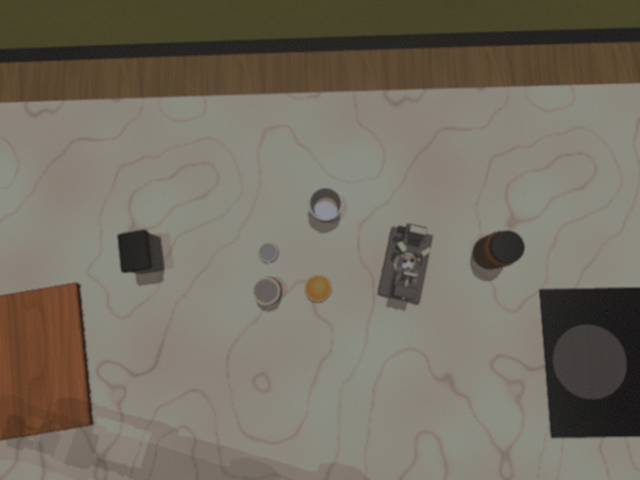

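```bash
python3 - <<'E'
from h import *
import pickle
s=pickle.load(open("side0.pkl","rb"));t=pickle.load(open("top0.pkl","rb"))
def crop(d,x0,y0,w,h,f): return cv2.convertScaleAbs(cv2.resize(d["image"][y0:y0+h,x0:x0+w],None,fx=f,fy=f,interpolation=cv2.INTER_CUBIC),alpha=1.6)
cv2.imwrite("pics/c1.png",np.hstack([crop(t,240,235,100,75,4),crop(s,215,195,100,75,4)]))
cv2.imwrite("pics/c2.png",np.hstack([crop(t,365,215,80,100,5),crop(s,290,232,80,100,5)][:1]+[crop(s,295,235,80,100,5)]))
for n,uv,z in(("lens",(267,290),.052),("small",(269,253),.0),("orange",(318,288),.0),("cup",(325,205),.03),("basec",(405,265),.012)):
    print(n,on_plane(t,uv,z),by_depth(t,uv))
for n,uv,z in(("lens",(247,219),.052),("small",(281,225),.0),("orange",(273,256),.0)):
    print(n,on_plane(s,uv,z),by_depth(s,uv))
E
```

```text
lens [[0.51738017 0.12829951 0.052     ]] [[0.51746513 0.12863999 0.04971151]]
small [[0.59899662 0.1314276  0.        ]] [[0.59801026 0.13024226 0.00823162]]
orange [[0.52138619 0.02668602 0.        ]] [[0.52084017 0.0261954  0.01390114]]
cup [[0.6951483  0.00760211 0.03      ]] [[0.70101824 0.00801606 0.00410398]]
basec [[ 0.56556946 -0.15839692  0.012     ]] [[ 0.56518457 -0.15768805  0.01646471]]
lens [[0.51001334 0.11443864 0.052     ]] [[0.512592   0.11978607 0.04885609]]
small [[0.60581185 0.13855098 0.        ]] [[0.59893704 0.12636421 0.00761345]]
orange [[5.25421297e-01 3.05255514e-02 1.11022302e-16]] [[0.51699355 0.01500403 0.01083566]]
```

View pics/c1.png

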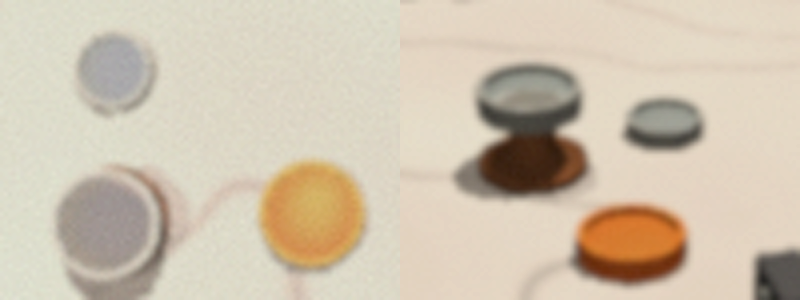

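View pics/c2.png

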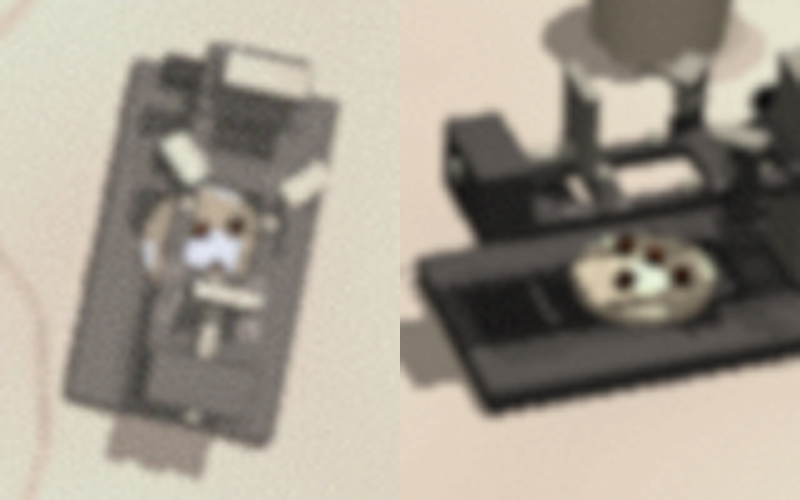

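Candidates for the lens (top view): the large grey disc at (267,291) stands on the wooden rest (side view 247,222). The small grey disc is at (269,253) and the orange one at (318,289), both flat on the counter. The enlarged crop confirms the first: it isn't orange, it's the larger of the two grey ones, and it's on the rest. The stand is at (405,265) in the top view, with its column toward +x in the world and its housing toward −x. Next I'll measure both accurately.

```bash
cat > meas.py <<'E'
from h import *
import pickle
s=pickle.load(open("side0.pkl","rb"));t=pickle.load(open("top0.pkl","rb"))
def show(m,x0,y0,w,h): 
    for r in m[y0:y0+h,x0:x0+w]: print("".join("#" if v else "." for v in r))
g=cv2.cvtColor(t["image"],cv2.COLOR_BGR2GRAY)
hsv=cv2.cvtColor(t["image"],cv2.COLOR_BGR2HSV)
print("counter gray",np.median(g[215:315,365:445]))
m=(g<100).astype(np.uint8)
show(m,370,215,75,95)
# lens: ellipse of cell
e=g[270:312,245:295]
print(e[::2,::2])
E
python3 meas.py
```

```text
counter gray 130.0
...........................................................................
...........................................................................
...........................................................................
...........................................................................
...........................................................................
...........................................................................
...........................................................................
...........................................................................
...........................................................................
.....................................#####.................................
....................................#####..................................
............................######.######..................................
......................##################...................................
.....................###################...................................
.................
[... 7644 characters left out ...]
98  97  96  97  94  95 100 119 106  63
  104 128 136 135 136 134 135]
 [137 137 136 138 136 128 120 112  99  96  95  93  93 102 120 112  75  78
  119 136 137 135 136 134 135]
 [139 138 137 136 137 133 110 121 120 112 107 110 117 121 105  79  81  98
  132 136 136 135 135 134 135]
 [137 136 138 136 137 135 110  96 109 115 117 114 107  94  86  91  93 115
  134 135 135 135 137 134 136]
 [139 139 137 137 138 138 127 100  91  90  90  90  92  92  93  91  98 131
  136 134 137 135 137 135 137]
 [138 138 135 137 138 136 138 126  97  85  88  91  91  93  93  98 115 135
  135 135 136 137 136 135 137]
 [135 137 137 135 137 136 139 135 124 105 101  97  97 104 114 129 134 136
  134 135 137 134 136 134 136]]
```

```bash
cat > m2.py <<'E'
from meas0 import *
E
sed -n 1,6p meas.py > meas0.py; cat > m2.py <<'E'
from meas0 import *
g=cv2.cvtColor(t["image"],cv2.COLOR_BGR2GRAY);gs=cv2.cvtColor(s["image"],cv2.COLOR_BGR2GRAY)
# glass disc, top
m=((g<106)&(g>86)).astype(np.uint8)
x0,y0=250,274;n,l,st,c=cv2.connectedComponentsWithStats(m[y0:308,x0:280],connectivity=4)
k=1+np.argmax(st[1:,4]);print("top glass",st[k],c[k]+[x0,y0]);show(l==k,0,0,30,34)
up=cv2.resize(g[265:320,240:300],None,fx=8,fy=8,interpolation=cv2.INTER_CUBIC)
for p2 in(25,15):
    h=cv2.HoughCircles(up,cv2.HOUGH_GRADIENT,1.5,30,param1=80,param2=p2,minRadius=95,maxRadius=125)
    if h is not None:
        for q in h[0][:4]: print("hough",(q[:2]+.5)/8-.5+[240,265],q[2]/8)
x0,y0=228,205
e=gs[y0:245,x0:268];print(e[::1,::2])
E
python3 m2.py
```

```text
top glass [  5   6  22  22 394] [265.44416244 290.5964467 ]
..............................
..............................
..............................
..............................
..............................
..............................
............#######...........
..........###########.........
.........##############.......
........################......
.......##################.....
......####################....
.....#####################....
.....######################...
.....######################...
.....######################...
.....######################...
.....######################...
.....######################...
.....######################...
.....######################...
......#####################...
......####################....
.......##################.....
.......#################......
.........##############.......
..........############........
...........#########..........
..............................
..............................
..............................
..............................
..............................
.................
[... 2714 characters left out ...]
  54 101
  132 136]
 [122  88  77  60  36  28  25  24  26  26  26  26  26  32  50  54  52 100
  130 136]
 [107  77  76  62  35  28  27  24  23  25  26  25  27  39  54  49  58 105
  129 135]
 [104  76  75  67  39  29  28  26  26  25  23  26  28  45  51  47  78 112
  129 135]
 [112  80  77  73  52  33  28  29  27  26  25  29  32  44  44  61 100 117
  129 135]
 [124  89  79  77  66  50  33  30  29  27  28  32  32  45  59  88 113 120
  130 135]
 [131 105  87  81  76  66  51  37  33  36  41  44  47  70  88 109 120 126
  133 135]
 [134 125 107  94  85  82  73  61  58  60  72  72  77  98 111 118 124 132
  136 135]
 [135 134 127 115 104 105 100  95  96  97 102 102 104 112 120 123 129 132
  133 134]]
```

```bash
cat >> h.py <<'E'
def tri(pairs):
    A=np.zeros((3,3));b=np.zeros(3);L=[]
    for d,uv in pairs:
        r=Rm(d)@np.r_[slopes(d,uv)[0],1];r/=np.linalg.norm(r);P=np.eye(3)-np.outer(r,r);A+=P;b+=P@np.array(d["position"]);L.append((r,np.array(d["position"])))
    X=np.linalg.solve(A,b);return X,[np.linalg.norm(np.cross(X-p,r)) for r,p in L]
E
python3 - <<'E'
from meas0 import *
a=(265.7,290.7);b=(247.2,216.7)
print(tri([(t,a),(s,b)]),on_plane(t,a,.052),on_plane(s,b,.052))
# small & orange sanity in both: skip. rest foot / cup
def edges(d,x0,y0,w,h,f=8):pass
g=cv2.cvtColor(t["image"],cv2.COLOR_BGR2GRAY)
m=(g<105).astype(np.uint8)
# subpixel crossing of the left long side and right long side rows
def cross(vals,thr):
    i=np.where((vals[:-1]>=thr)!=(vals[1:]>=thr))[0]
    return i+(vals[i]-thr)/(vals[i]-vals[i+1])
L=[];Rr=[]
for r in range(233,292,1):
    v=g[r,370:445].astype(float);c=cross(v,105)
    L.append((370+c[0],r))
    Rr.append((370+c[-1],r))
L=np.array(L);Rr=np.array(Rr)
print(L[::6].round(1).tolist());print(Rr[::3].round(1).tolist())
PL=on_plane(t,L,.012)
vx,vy,px,py=cv2.fitLine(PL[:,:2].astype(np.float32),cv2.DIST_HUBER,0,.001,.001).ravel();print("left line yaw",np.degrees(np.arctan2(vy,vx)),px,py)
PR=on_plane(t,Rr,.012)
q=cv2.fitLine(PR[20:,:2].astype(np.float32),cv2.DIST_HUBER,0,.001,.001).ravel();print("right",np.degrees(np.arctan2(q[1],q[0])),q)
n=np.array([-vy,vx]);print("width",n@(np.array([px,py])-q[2:]))
cv2.imwrite("pics/t8.png",cv2.convertScaleAbs(cv2.resize(t["image"][222:302,372:438],None,fx=7.4,fy=7.4,interpolation=cv2.INTER_CUBIC),alpha=1.7))
cv2.imwrite("pics/s8.png",cv2.convertScaleAbs(cv2.resize(s["image"][240:318,295:392],None,fx=7.6,fy=7.6,interpolation=cv2.INTER_CUBIC),alpha=2))
E
```

```text
(array([0.5172773 , 0.13097354, 0.04805178]), [np.float64(0.0012545163401479374), np.float64(0.0012545163401479196)]) [[0.51602006 0.1309485  0.052     ]] [[0.51508496 0.12355107 0.052     ]]
[[389.1, 233.0], [388.0, 239.0], [386.7, 245.0], [385.2, 251.0], [384.2, 257.0], [382.8, 263.0], [381.2, 269.0], [380.3, 275.0], [378.8, 281.0], [377.6, 287.0]]
[[420.4, 233.0], [432.4, 236.0], [431.8, 239.0], [431.4, 242.0], [430.8, 245.0], [426.4, 248.0], [421.5, 251.0], [428.9, 254.0], [428.4, 257.0], [427.7, 260.0], [427.2, 263.0], [426.7, 266.0], [425.9, 269.0], [425.5, 272.0], [424.7, 275.0], [424.2, 278.0], [423.6, 281.0], [422.9, 284.0], [422.5, 287.0], [421.8, 290.0]]
left line yaw -14.0241995 0.5760164 -0.11309121
right -13.985114 [ 0.97035855 -0.2416698   0.54091626 -0.19829366]
width 0.09116874
```

View pics/t8.png

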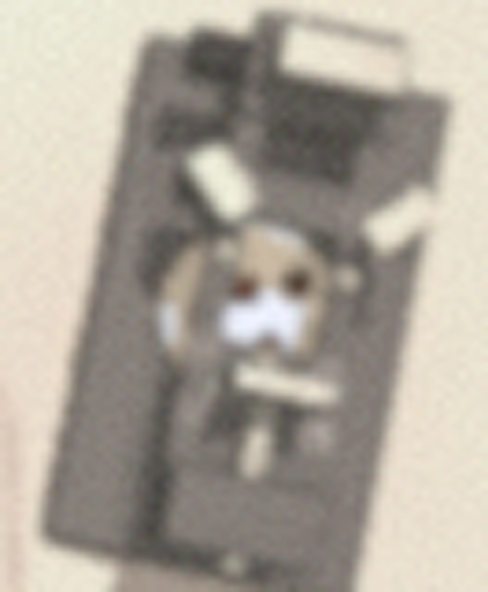

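View pics/s8.png

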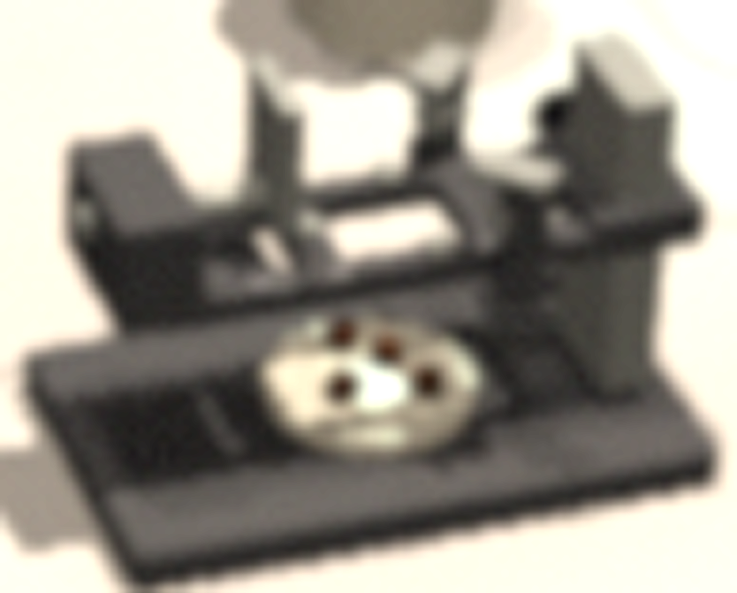

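```bash
cat > m3.py <<'E'
from meas0 import *
g=cv2.cvtColor(t["image"],cv2.COLOR_BGR2GRAY).astype(np.float32);gs=cv2.cvtColor(s["image"],cv2.COLOR_BGR2GRAY).astype(np.float32)
yaw=np.radians(-14.0);ex=np.array([np.cos(yaw),np.sin(yaw),0]);ey=np.array([-np.sin(yaw),np.cos(yaw),0])
pL=np.array([.5760164,-.11309121,0]);pR=np.array([.54091626,-.19829366,0])
yc=(ey@pL+ey@pR)/2; 
def prof(d,G,a,b,z,n=1):
    P=np.array(a)[...,None]*ex+np.array(b)[...,None]*ey;P[:,2]=z;uv=proj(d,P).astype(np.float32)
    return cv2.remap(G,uv[:,0].reshape(1,-1),uv[:,1].reshape(1,-1),cv2.INTER_LINEAR).ravel()
X=np.arange(.45,.72,.002)
for off in(.036,.030,.020,-.035):
    v=prof(t,g,X,np.full(len(X),yc+off),.012)
    i=np.where((v[:-1]>=105)!=(v[1:]>=105))[0];print("base y",off,[round(float(X[k]+.002*(v[k]-105)/(v[k]-v[k+1])),4) for k in i])
print("yc",yc)
for off in(.005,0,-.005):
    v=prof(t,g,X,np.full(len(X),yc+off),.095)
    print("col95",off,[(round(float(x),3),int(q)) for x,q in zip(X,v) if .60<x<.72])
E
python3 m3.py
```

```text
base y 0.036 [0.5121, 0.6633]
base y 0.03 [0.5117, 0.6678]
base y 0.02 [0.4956, 0.5777, 0.5875, 0.6236, 0.6331, 0.6687]
base y -0.035 [0.5107, 0.6162, 0.6297, 0.6635]
yc -0.015962471111813793
col95 0.005 [(0.6, 115), (0.602, 101), (0.604, 76), (0.606, 70), (0.608, 72), (0.61, 75), (0.612, 74), (0.614, 72), (0.616, 66), (0.618, 58), (0.62, 50), (0.622, 50), (0.624, 50), (0.626, 46), (0.628, 46), (0.63, 47), (0.632, 50), (0.634, 52), (0.636, 50), (0.638, 48), (0.64, 49), (0.642, 64), (0.644, 93), (0.646, 123), (0.648, 132), (0.65, 133), (0.652, 134), (0.654, 131), (0.656, 115), (0.658, 105), (0.66, 114), (0.662, 128), (0.664, 132), (0.666, 135), (0.668, 133), (0.67, 132), (0.672, 132), (0.674, 133), (0.676, 134), (0.678, 135), (0.68, 133), (0.682, 133), (0.684, 133), (0.686, 133), (0.688, 132), (0.69, 133), (0.692, 132), (0.694, 133), (0.696, 133), (0.698, 132), (0.7, 134), (0.702, 133), (0.704, 133), (0.706, 133), (0.708, 132), (0.71, 131), (0.712, 130), (0.714, 131), (0.716, 132), (0.718, 130)]
col95 0 [(0.6, 91), (0.602, 76), (0.604, 68), (0.606, 71), (0.608, 74), (0.61, 74), (0.612
[... 838 characters left out ...]
0.616, 66), (0.618, 53), (0.62, 49), (0.622, 51), (0.624, 47), (0.626, 46), (0.628, 44), (0.63, 45), (0.632, 47), (0.634, 50), (0.636, 53), (0.638, 50), (0.64, 51), (0.642, 65), (0.644, 94), (0.646, 120), (0.648, 132), (0.65, 132), (0.652, 131), (0.654, 128), (0.656, 115), (0.658, 106), (0.66, 117), (0.662, 129), (0.664, 133), (0.666, 134), (0.668, 133), (0.67, 132), (0.672, 133), (0.674, 132), (0.676, 132), (0.678, 133), (0.68, 133), (0.682, 133), (0.684, 132), (0.686, 132), (0.688, 132), (0.69, 133), (0.692, 133), (0.694, 133), (0.696, 132), (0.698, 132), (0.7, 133), (0.702, 132), (0.704, 131), (0.706, 131), (0.708, 132), (0.71, 131), (0.712, 131), (0.714, 130), (0.716, 132), (0.718, 131)]
```

```bash
python3 - <<'E'
from meas0 import *
yaw=np.radians(-14.0);ex=np.array([np.cos(yaw),np.sin(yaw),0]);ey=np.array([-np.sin(yaw),np.cos(yaw),0])
o=.588*ex-.01596*ey;print("origin",o)
for uv,(a,b) in(((312.1,313),(-75,-45)),((389.1,301.8),(75,-45)),((298.7,288.7),(-75,45))):
    p=on_plane(s,uv,.012)[0];print((p-(o+a/1e3*ex+b/1e3*ey)).round(4), proj(s,o+a/1e3*ex+b/1e3*ey+[0,0,.012])[0].round(1))
# lens predicted in side from top estimate
c=np.array([.516,.131,.052])
print(proj(s,[c,c+[0,0,-.014],c+[.028,0,0],c-[.028,0,0],c+[0,.028,0],c-[0,.028,0]]).round(1).tolist())
print(proj(t,[c,c+[.028,0,0],c-[.028,0,0],c+[0,.028,0],c-[0,.028,0]]).round(1).tolist())
# rest foot from top/side; housing top corners triangulated
def T(u,v):return(372+(u+.5)/7.4-.5,222+(v+.5)/7.4-.5)
def S(u,v):return(295+(u+.5)/7.6-.5,240+(v+.5)/7.6-.5)
for n,a,b in(("col far+",T(408,42),S(668,98)),("plate top -y",T(342,392),S(300,112)),("lip far+y",T(212,150),S(0,0))):
    print(n,tri([(t,a),(s,b)]))
E
```

```text
origin [ 0.56667281 -0.15773599  0.        ]
[-0.0004 -0.0048  0.012 ] [310.8 311.5]
[-0.0086 -0.0119  0.012 ] [388.7 297.1]
[-0.0038 -0.0165  0.012 ] [295.9 283.8]
[[246.0, 215.2], [246.2, 221.0], [257.7, 212.2], [234.1, 218.3], [240.2, 210.0], [252.0, 220.5]]
[[265.7, 290.7], [265.6, 276.9], [265.7, 304.6], [251.9, 291.0], [279.5, 290.4]]
col far+ (array([ 0.63064568, -0.19044607,  0.09186762]), [np.float64(0.0012137515775815155), np.float64(0.0012137515775818143)])
plate top -y (array([ 0.53896637, -0.16722666,  0.10386374]), [np.float64(2.864724092494802e-05), np.float64(2.8647240924925144e-05)])
lip far+y (array([ 0.55222386, -0.11170545,  0.11486504]), [np.float64(0.05303244985695412), np.float64(0.05303244985695442)])
```

```bash
cat >> h.py <<'E'
yaw=np.radians(-14.0);ex=np.array([np.cos(yaw),np.sin(yaw),0]);ey=np.array([-np.sin(yaw),np.cos(yaw),0])
O=.588*ex-.01596*ey
def W(x,y,z): return O+x*ex+y*ey+np.array([0,0,z])
def rotv(sgn,yw=yaw):
    e=np.array([-np.sin(yw),np.cos(yw),0])*sgn; x=np.array([0,0,-1.]);return R.from_matrix(np.c_[x,e,np.cross(x,e)]).as_rotvec()
def F(n=4):
    a=[]
    for _ in range(n): a.append(manip.state()["contact_force"]); manip.dwell(.02)
    return np.mean(a,0)
def st(msg=""):
    s=manip.state();f=s["contact_force"];p=s["tool_pos"]-O
    print(msg,"t%.2f"%s["clock"],"stand xyz mm",(np.array([p@ex,p@ey,p[2]])*1e3).round(2),"F stand",np.array([f@ex,f@ey,f[2]]).round(2),"w%.4f"%s["gripper_width"]);return s
E
python3 - <<'E'
from meas0 import *
for d in (t,):
    uv=proj(d,[W(-.061+a,b,.085) for a in(-.006,0,.006) for b in(-.012,-.006,0,.006,.012)])
    print("housing z by depth",by_depth(d,uv)[:,2].round(4))
    uv=proj(d,[W(.062,b,.095) for b in(-.01,0,.01)]);print("col",by_depth(d,uv)[:,2].round(4))
    uv=proj(d,[W(x,.035,.012) for x in(-.05,0,.05)]);print("base",by_depth(d,uv)[:,2].round(4))
for sg in(1,-1):
    for P in(W(-.061,0,.12),np.array([.516,.131,.08]),W(0,0,.06)):
        q=inverse_kinematics(P,rotv(sg));print(sg,None if q is None else np.round(q,2))
E
```

```text
housing z by depth [0.0869 0.0871 0.0858 0.9635 0.0849 0.0854 0.0875 0.0834 0.0843 0.0829
 0.0878 0.0848 0.0862 0.0857 0.0867]
col [0.0929 0.0956 0.0967]
base [0.0112 0.0166 0.011 ]
1 [-0.32  0.09  2.04 -0.    1.01 -1.65]
1 [ 0.2   0.15  2.06 -0.    0.93 -1.12]
1 [-0.31  0.27  1.95 -0.    0.92 -1.64]
-1 [-0.32  0.09  2.04 -0.    1.01  1.49]
-1 [ 0.2   0.15  2.06 -0.    0.93  2.02]
-1 [-0.31  0.27  1.95 -0.    0.92  1.5 ]
```

```bash
python3 - <<'E'
from h import *
manip.move_pose(W(-.061,0,.18),rotv(1)); st("above")
manip.set_gripper(0.0,10); st("shut")
manip.move_linear(W(-.061,0,.096),rate=.12); manip.dwell(.15); f0=F(); st("near")
z=.096
while z>.078:
    z-=.001; manip.move_linear(W(-.061,0,z),rate=.04); f=F(2)-f0
    if f[2]>1.5: break
s=st("hit");print(f)
# refine
for k in range(3):
    manip.move_linear(W(-.061,0,z+.0004*(k+1)),rate=.02);manip.dwell(.05);f=F(2)-f0;print(k,f.round(2),manip.state()["tool_pos"][2])
manip.move_linear(W(-.061,0,.125),rate=.15); st("up")
E
```

```text
above t3.11 stand xyz mm [-60.85   0.65 180.05] F stand [-0.52  0.43  0.03] w0.0884
shut t4.41 stand xyz mm [-60.99  -0.   179.99] F stand [ 0.94 -0.85  0.08] w0.0005
near t5.47 stand xyz mm [-6.020e+01 -4.000e-02  9.703e+01] F stand [-0.32 -0.01 -0.08] w0.0003
hit t8.59 stand xyz mm [-6.078e+01 -3.000e-02  8.608e+01] F stand [-3.21 -0.43  7.55] w0.0005
[-2.17805475  0.46874377  6.70439408]
0 [-1.5   0.36  5.73] 0.0860847145543776
1 [-1.49 -0.14  5.03] 0.08605356635481055
2 [-0.36 -0.76  2.34] 0.08605894353288125
up t10.00 stand xyz mm [-6.0680e+01 -3.0000e-02  1.2515e+02] F stand [ 0.38 -0.35 -0.41] w0.0001
```

Housing top is at z = 0.0860 by touch (depth map gave 0.0857), so L = 0.068. Now I'll pick up the lens.

```bash
python3 - <<'E'
from h import *
C=np.array([.516,.1305,0])
rv=rotv(1)
manip.move_linear(W(-.061,0,.17),rate=.3)
manip.move_pose(C+[0,0,.13],rv); manip.set_gripper(.088,6)
manip.move_linear(C+[0,0,.026],rate=.1); manip.dwell(.15); f0=F(); st("down")
print("F0",f0)
manip.set_gripper(.054,6); s=st("grip6"); print("dF",(F()-f0).round(2))
manip.set_gripper(.050,25); manip.dwell(.1); s=st("grip25"); print("dF",(F()-f0).round(2), s["tool_pos"])
d=cap("side");cv2.imwrite("pics/s1.png",cv2.convertScaleAbs(cv2.resize(d["image"][150:300,180:380],None,fx=4,fy=4,interpolation=cv2.INTER_CUBIC),alpha=1.7))
E
```

```text
down t14.11 stand xyz mm [-118.39  267.65   26.69] F stand [-0.01 -0.07 -0.67] w0.0874
F0 [-0.10743783  0.39260651 -0.03323389]
grip6 t14.70 stand xyz mm [-118.98  267.2    25.97] F stand [-0.36 -2.38  1.22] w0.0555
dF [-0.77 -1.88  1.1 ]
grip25 t15.08 stand xyz mm [-118.98  267.24   25.97] F stand [-0.66 -2.84  1.84] w0.0548
dF [-0.99 -2.24  1.23] [0.51587646 0.13034858 0.02597368]
```

View pics/s1.png

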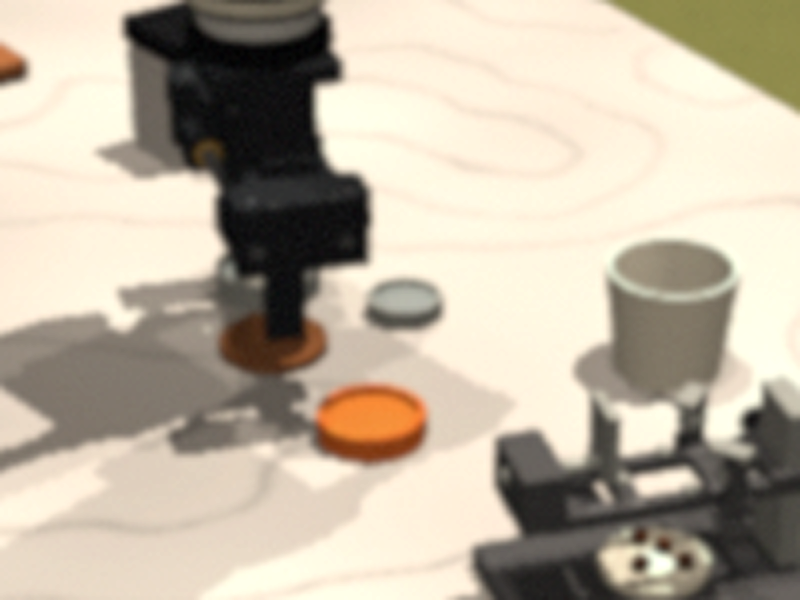

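```bash
cat >> h.py <<'E'
L=.0680
def S(): 
    s=manip.state();p=s["tool_pos"]-O;return np.array([p@ex,p@ey,p[2]-L+.012])*1e3
def Fs(n=4):
    f=F(n);return np.array([f@ex,f@ey,f[2]])
E
python3 - <<'E'
from h import *
p=manip.state()["tool_pos"]
manip.move_linear([p[0],p[1],.05],rate=.05);st("lift")
manip.move_linear([p[0],p[1],.16],rate=.2);st("lift2")
manip.move_pose(W(.012,0,L+.07),rotv(1));st("over")
d=cap("side");cv2.imwrite("pics/s2.png",cv2.convertScaleAbs(cv2.resize(d["image"][170:320,220:420],None,fx=4,fy=4,interpolation=cv2.INTER_CUBIC),alpha=1.7))
h=.0225
manip.move_linear(W(.012,0,L+h-.012),rate=.08);manip.dwell(.2);f0=Fs(8);st("down");print("f0",f0)
np.save("f0.npy",f0)
E
```

```text
lift t15.83 stand xyz mm [-118.85  267.35   50.28] F stand [-0.48 -0.72 -1.99] w0.0548
lift2 t16.53 stand xyz mm [-119.76  266.83  158.89] F stand [-0.    1.69 -3.33] w0.0549
over t17.68 stand xyz mm [ 11.35   0.98 137.34] F stand [-0.23 -0.15 -2.26] w0.0549
down t18.95 stand xyz mm [10.66 -0.23 77.76] F stand [-4.42 -2.97 -6.73] w0.0549
f0 [-4.48533277 -3.17794983 -6.61441862]
```

View pics/s2.png

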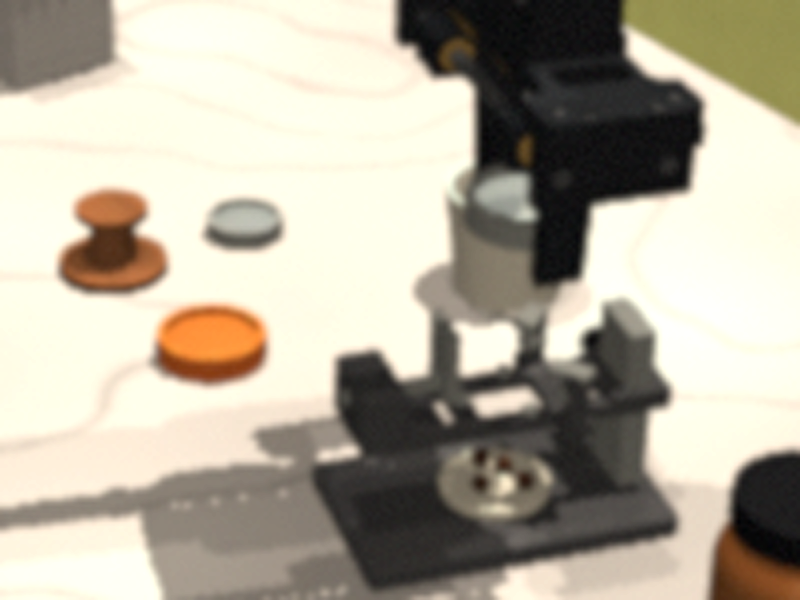

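```bash
python3 - <<'E'
from h import *
for x in(.010,.009,.008):
    manip.move_linear(W(x,0,L+.0225-.012),rate=.02);manip.dwell(.15);f=Fs(4);st(str(x));print(f.round(2))
d=cap("side");cv2.imwrite("pics/s3.png",cv2.convertScaleAbs(cv2.resize(d["image"][200:320,280:420],None,fx=5,fy=5,interpolation=cv2.INTER_CUBIC),alpha=1.9))
E
```

```text
0.01 t19.42 stand xyz mm [ 1.015e+01 -2.000e-02  7.869e+01] F stand [-2.09 -2.99 -4.59] w0.0546
[-2.82 -2.3  -4.8 ]
0.009 t19.88 stand xyz mm [ 9.64  0.   78.92] F stand [-0.04 -1.65 -3.66] w0.0547
[-0.52 -1.91 -3.32]
0.008 t20.35 stand xyz mm [ 8.19  0.15 78.66] F stand [-0.44  0.24 -2.85] w0.0547
[ 0.17 -0.01 -2.52]
```

View pics/s3.png

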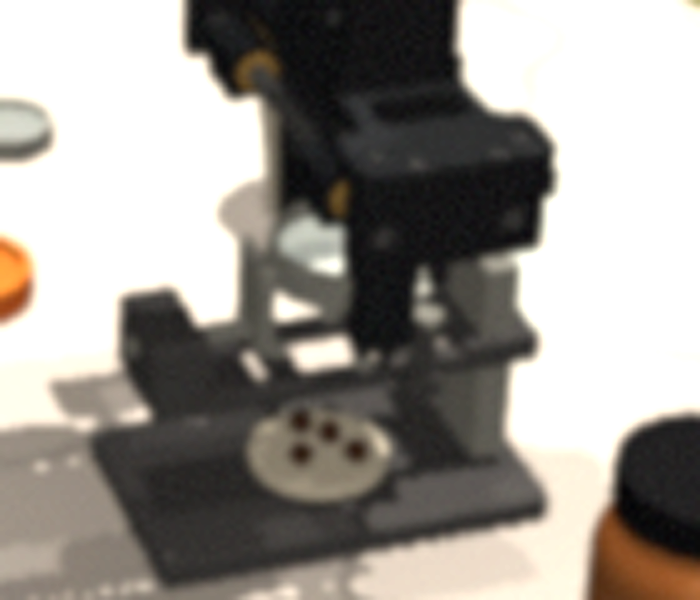

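```bash
python3 - <<'E'
from h import *
f0=Fs(8);np.save("f0.npy",f0);print("f0",f0.round(2))
x=.008
while x>-.0065:
    x-=.001; manip.move_linear(W(x,0,L+.0225-.012),rate=.03);manip.dwell(.06);f=Fs(2)-f0;print("%.1f"%(x*1e3),S().round(2),f.round(2))
E
```

```text
f0 [-0.26  0.1  -2.18]
7.0 [ 7.000e+00 -2.000e-02  2.252e+01] [-0.04  0.08 -0.33]
6.0 [5.990e+00 1.000e-02 2.249e+01] [ 0.66 -0.29  0.54]
5.0 [ 4.97 -0.04 22.49] [ 0.14 -0.09 -0.2 ]
4.0 [ 4.520e+00 -2.000e-02  2.277e+01] [ 2.53  0.12 -0.38]
3.0 [ 3.2  -0.03 22.61] [ 2.44  0.1  -0.56]
2.0 [ 2.1  -0.03 22.57] [ 2.69 -0.13 -0.12]
1.0 [ 1.04 -0.03 22.53] [ 2.88 -0.4  -0.57]
0.0 [ 0.07 -0.03 22.56] [ 2.45  0.18 -0.44]
-1.0 [-0.93 -0.04 22.55] [ 3.9  -0.59 -0.83]
-2.0 [-1.94 -0.03 22.53] [ 3.07 -0.25 -0.71]
-3.0 [-2.930e+00 -1.000e-02  2.255e+01] [ 4.35 -1.66 -0.6 ]
-4.0 [-3.92 -0.03 22.54] [ 3.97 -0.36  0.09]
-5.0 [-4.920e+00  2.000e-02  2.255e+01] [ 4.32 -0.64 -0.56]
-6.0 [-5.960e+00 -2.000e-02  2.252e+01] [ 5.4  -0.78  0.19]
-7.0 [-6.900e+00  1.000e-02  2.256e+01] [ 5.28 -0.54 -0.85]
```

```bash
python3 - <<'E'
from h import *
f0=np.load("f0.npy");x=-.009
manip.move_linear(W(x,0,L+.0225-.012),rate=.03);manip.dwell(.1);f=Fs(3)-f0;print(S().round(2),f.round(2))
for h in(.019,.015,.011,.007,.004,.002):
    manip.move_linear(W(x,0,L+h-.012),rate=.04);manip.dwell(.06);f=Fs(2)-f0;print(h,S().round(2),f.round(2))
    if f[2]>4: print("early");break
else:
    fb=Fs(4)-f0;print("base",fb.round(2))
    while h>-.0015:
        h-=.0005;manip.move_linear(W(x,0,L+h-.012),rate=.02);manip.dwell(.06);f=Fs(3)-f0;print("%.1f"%(h*1e3),S().round(2),f.round(2))
        if f[2]-fb[2]>2: break
st()
E
```

```text
[-8.72e+00 -1.00e-02  2.26e+01] [ 4.9  -0.02 -0.61]
0.019 [-8.71  0.03 19.1 ] [5.47 0.11 0.09]
0.015 [-8.88  0.06 14.89] [ 5.9  -0.82  0.77]
0.011 [-8.95  0.03 10.76] [ 5.06 -0.19  0.08]
0.007 [-8.97  0.02  6.71] [ 5.76 -0.32 -0.16]
0.004 [-8.98 -0.02  3.73] [ 5.25 -0.33  0.16]
0.002 [-8.96 -0.01  1.72] [ 5.26 -0.2   1.1 ]
base [ 5.07 -0.42 -0.15]
1.5 [-8.9  -0.03  1.3 ] [ 5.57 -0.37  0.59]
1.0 [-8.86 -0.02  0.83] [ 5.64 -0.58  0.82]
0.5 [-8.91  0.01  0.29] [ 5.21 -0.11  0.72]
0.0 [-8.82 -0.02 -0.14] [5.71 0.22 0.42]
-0.5 [-8.75  0.   -0.44] [5.34 0.24 1.73]
-1.0 [-8.68  0.   -0.71] [ 5.7  -0.25  4.02]
 t30.32 stand xyz mm [-8.68  0.   55.29] F stand [ 5.72 -0.67  2.85] w0.0549
```

```bash
python3 - <<'E'
from h import *
f0=np.load("f0.npy");h=-.0003
x=-.0087
while x<.0025:
    x+=.001 if x<-.002 else .0005; manip.move_linear(W(x,0,L+h-.012),rate=.03);manip.dwell(.06);f=Fs(3)-f0;print("%.1f"%(x*1e3),S().round(2),f.round(2))
    if f[0]<.8 or f[2]>8 or f[2]<-5: break
st()
d=cap("side");cv2.imwrite("pics/s4.png",cv2.convertScaleAbs(cv2.resize(d["image"][200:320,280:420],None,fx=5,fy=5,interpolation=cv2.INTER_CUBIC),alpha=1.9))
E
```

```text
-7.7 [-7.84 -0.01 -0.6 ] [ 5.22 -0.8   1.44]
-6.7 [-6.92  0.   -0.57] [4.74 0.13 0.61]
-5.7 [-5.9  -0.   -0.53] [ 4.99 -0.34 -0.32]
-4.7 [-4.91  0.02 -0.5 ] [ 4.56 -0.76 -0.73]
-3.7 [-3.83  0.04 -0.41] [ 4.02 -0.67 -1.02]
-2.7 [-2.76  0.04 -0.34] [ 3.85 -0.29 -1.12]
-1.7 [-1.92  0.   -0.39] [ 2.76 -0.45 -0.57]
-1.2 [-1.69 -0.01 -0.44] [ 0.78 -0.63 -0.  ]
 t33.19 stand xyz mm [-1.690e+00 -1.000e-02  5.556e+01] F stand [ 0.14  0.13 -2.35] w0.0543
```

View pics/s4.png

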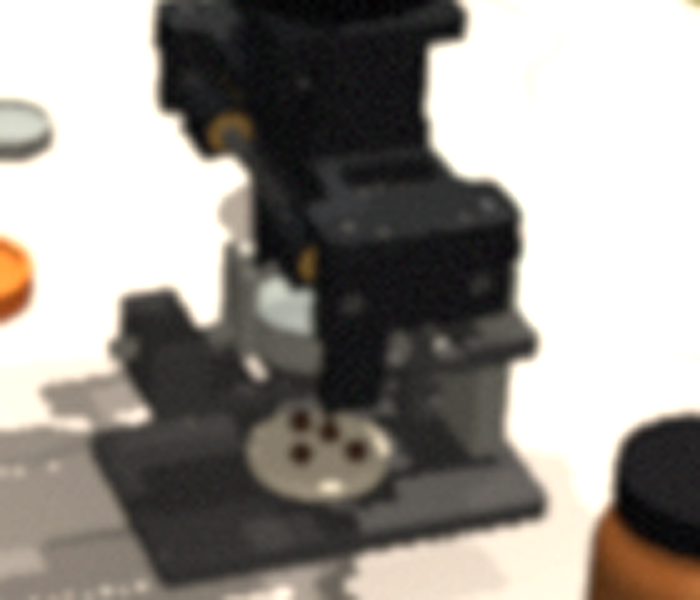

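```bash
python3 - <<'E'
from h import *
f0=np.load("f0.npy")
manip.set_gripper(.052,5);manip.dwell(.15);st("g5");print((Fs(3)-f0).round(2))
manip.set_gripper(.068,5);manip.dwell(.2);st("open");print((Fs(4)-f0).round(2))
manip.move_linear(W(-.0017,0,L+.05),rate=.06);st("up")
manip.move_linear(W(-.0017,0,L+.13),rate=.2);
manip.move_pose(W(-.15,.25,L+.16),rotv(1));st("away")
for n,(x0,y0,w,h,k) in(("side",(290,235,105,85,7.4)),("top",(370,220,72,80,7.4))):
    d=cap(n);cv2.imwrite(f"pics/{n}5.png",cv2.convertScaleAbs(cv2.resize(d["image"][y0:y0+h,x0:x0+w],None,fx=k,fy=k,interpolation=cv2.INTER_CUBIC),alpha=1.9))
    import pickle;pickle.dump(d,open(n+"5.pkl","wb"))
E
```

```text
g5 t33.61 stand xyz mm [-1.620e+00 -5.000e-02  5.551e+01] F stand [-0.32 -0.97 -1.78] w0.0557
[ 0.27 -0.7   0.31]
open t34.24 stand xyz mm [-1.120e+00  3.000e-02  5.578e+01] F stand [ 0.12  0.22 -0.15] w0.0680
[ 0.18 -0.08  2.19]
up t35.50 stand xyz mm [-2.1300e+00  3.0000e-02  1.1743e+02] F stand [-0.18 -0.08 -0.51] w0.0681
away t37.17 stand xyz mm [-149.76  249.37  227.32] F stand [-0.    0.3   0.59] w0.0681
```

View pics/side5.png

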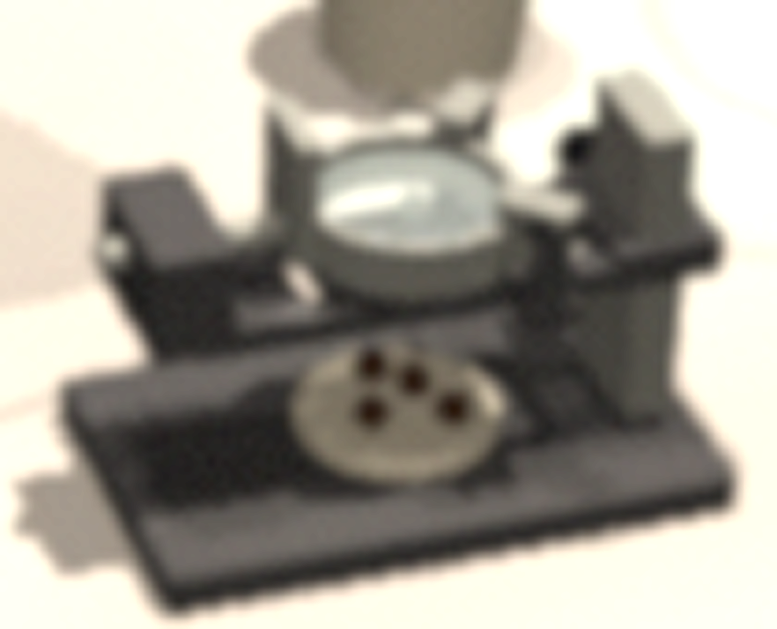

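View pics/top5.png

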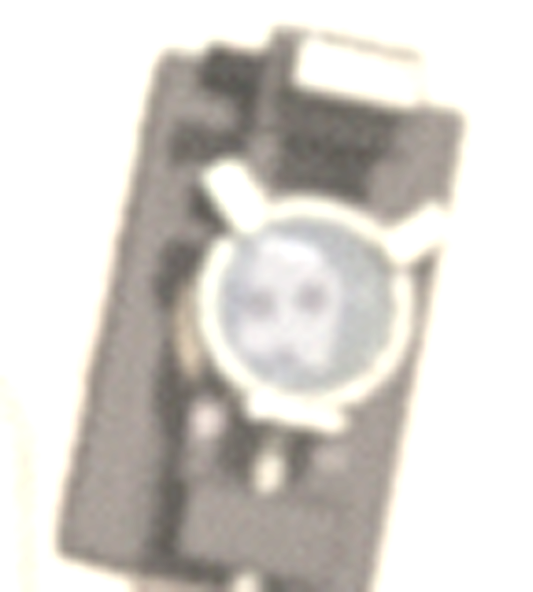

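```bash
python3 - <<'E'
from h import *
import pickle
t0=pickle.load(open("top0.pkl","rb"));t1=pickle.load(open("top5.pkl","rb"))
g0=cv2.cvtColor(t0["image"],6).astype(np.float32);g1=cv2.cvtColor(t1["image"],6).astype(np.float32)
def prof(d,G,P):
    uv=proj(d,P).astype(np.float32);return cv2.remap(G,uv[:,:1].T.copy(),uv[:,1:].T.copy(),cv2.INTER_CUBIC).ravel()
X=np.arange(-.040,-.014,.001)
for nm,d,g in(("before",t0,g0),("after",t1,g1)):
    v=np.mean([prof(d,g,np.array([W(x,y,L+.038) for x in X])) for y in(-.008,-.004,.004,.008)],0)
    print(nm,[(int(round(x*1e3)),int(q)) for x,q in zip(X,v)])
# lens outer circle & glass circle
X=np.arange(-.04,.04,.0005)
r=[]
for a in np.radians(np.arange(0,360,15)):
    rr=np.arange(.014,.034,.0005)
    v=prof(t1,g1,np.array([W(q*np.cos(a),q*np.sin(a),L+.014) for q in rr]))
    k=np.argmax(np.diff(v));r.append((rr[k]*np.cos(a)*1e3,rr[k]*np.sin(a)*1e3,rr[k]*1e3))
r=np.array(r);print(r[:,2].round(1))
(c,R_)=cv2.minEnclosingCircle(r[:,:2].astype(np.float32));e=cv2.fitEllipse(r[:,:2].astype(np.float32));print("glass/rim edge circle",c,R_,e)
# lens flatness by depth
pts=[W(x,y,L+.013) for x in(-.016,-.008,0,.008,.016) for y in(-.016,-.008,0,.008,.016)]
P=by_depth(t1,proj(t1,pts));ok=P[:,2]<.12
A=np.c_[[((p-O)@ex,(p-O)@ey,1) for p in P[ok]]];co,*_=np.linalg.lstsq(A,P[ok,2],rcond=None);print("plane slope",co, "resid",np.std(P[ok,2]-A@co))
E
```

```text
before [(-40, 73), (-39, 70), (-38, 67), (-37, 66), (-36, 65), (-35, 63), (-34, 62), (-33, 60), (-32, 61), (-31, 68), (-30, 82), (-29, 100), (-28, 116), (-27, 126), (-26, 128), (-25, 124), (-24, 114), (-23, 101), (-22, 91), (-21, 85), (-20, 82), (-19, 80), (-18, 80), (-17, 82), (-16, 86), (-15, 92)]
after [(-40, 75), (-39, 73), (-38, 71), (-37, 69), (-36, 68), (-35, 72), (-34, 85), (-33, 104), (-32, 124), (-31, 140), (-30, 148), (-29, 149), (-28, 146), (-27, 141), (-26, 135), (-25, 130), (-24, 124), (-23, 118), (-22, 112), (-21, 107), (-20, 106), (-19, 106), (-18, 107), (-17, 108), (-16, 111), (-15, 115)]
[24.5 24.  24.5 24.  23.5 22.5 22.  21.5 21.  21.5 21.  21.5 23.5 22.5
 23.  22.5 22.5 33.  33.  33.5 26.  27.  25.  25. ]
glass/rim edge circle (1.6044859886169434, -5.7619781494140625) 28.015277862548828 ((1.3371753692626953, -4.009825229644775), (45.784889221191406, 54.890403747558594), 177.12950134277344)
plane slope [-0.01293301  0.01087825  0.0805447 ] resid 0.0019999975615147083
```

```bash
python3 - <<'E'
from h import *
import pickle
t1=pickle.load(open("top5.pkl","rb"));s1=pickle.load(open("side5.pkl","rb"))
k=7.4;im=cv2.imread("pics/top5.png");im2=cv2.imread("pics/side5.png")
def dr(im,d,P,x0,y0,col,closed=True):
    q=((proj(d,P)-[x0,y0]+.5)*k-.5).round().astype(np.int32);cv2.polylines(im,[q.reshape(-1,1,2)],closed,col,1,cv2.LINE_AA)
A=np.radians(np.arange(0,360,10))
for dx,dy,col in((0,0,(0,0,255)),(.0,-.0015,(0,160,0))):
  for I,d,x0,y0 in((im,t1,370,220),(im2,s1,290,235)):
    dr(I,d,[W(dx+.028*np.cos(a),dy+.028*np.sin(a),L+.014) for a in A],x0,y0,col)
    for sg in(1,-1):
        u=np.array([.7071,sg*.7071]);v=np.array([-u[1],u[0]])
        dr(I,d,[W(dx+(.0245*u+w*v)[0],dy+(.0245*u+w*v)[1],L+.0205) for w in(-.006,.006)],x0,y0,col,False)
    dr(I,d,[W(dx-.028,dy+w,L+.038) for w in(-.013,.013)],x0,y0,col,False)
cv2.imwrite("pics/top6.png",im)
E
```

```text
(no output)
```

View pics/top6.png

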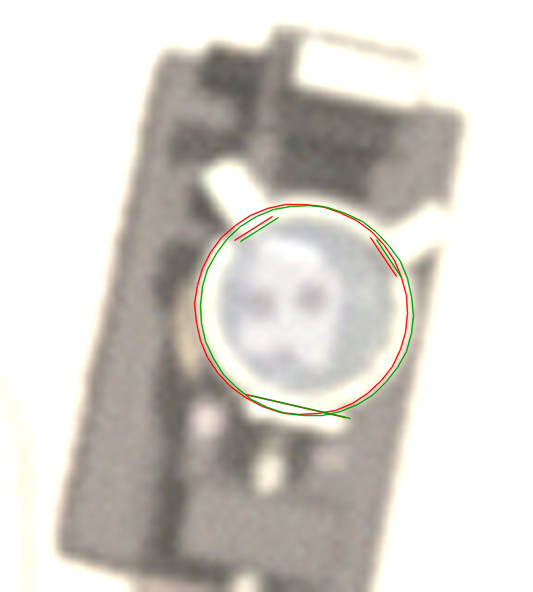

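```bash
python3 - <<'E'
from h import *
import pickle
t0=pickle.load(open("top0.pkl","rb"));t1=pickle.load(open("top5.pkl","rb"))
def prof(d,P):
    g=cv2.cvtColor(d["image"],6).astype(np.float32)
    uv=proj(d,P).astype(np.float32);return cv2.remap(g,uv[:,:1].T.copy(),uv[:,1:].T.copy(),cv2.INTER_CUBIC).ravel()
Y=np.arange(-.040,.0401,.002)
for nm,d,x,z in(("plate before",t0,-.0265,L+.038),("plate after",t1,-.0305,L+.038),("lens x0",t1,0,L+.014),("lens x-5",t1,-.005,L+.014),("lens x5",t1,.005,L+.014),("column",t1,.062,.095),("lips",t1,.024,L+.0205),("lips0",t0,.024,L+.0205)):
    v=prof(d,np.array([W(x,y,z) for y in Y]));print(nm,[(int(round(y*1e3)),int(q)) for y,q in zip(Y,v)])
E
```

```text
plate before [(-40, 131), (-38, 132), (-36, 131), (-34, 132), (-32, 132), (-30, 121), (-28, 95), (-26, 76), (-24, 72), (-22, 74), (-20, 74), (-18, 75), (-16, 84), (-14, 102), (-12, 119), (-10, 127), (-8, 131), (-6, 126), (-4, 124), (-2, 126), (0, 128), (2, 128), (4, 126), (6, 128), (8, 131), (10, 120), (12, 89), (14, 64), (16, 68), (18, 74), (20, 76), (22, 78), (24, 75), (26, 72), (28, 71), (30, 64), (32, 66), (34, 72), (36, 74), (38, 75), (40, 74)]
plate after [(-40, 151), (-38, 150), (-36, 150), (-34, 150), (-32, 150), (-30, 138), (-28, 111), (-26, 87), (-24, 83), (-22, 87), (-20, 86), (-18, 84), (-16, 87), (-14, 103), (-12, 127), (-10, 143), (-8, 146), (-6, 140), (-4, 141), (-2, 144), (0, 147), (2, 146), (4, 144), (6, 144), (8, 151), (10, 137), (12, 108), (14, 80), (16, 68), (18, 72), (20, 70), (22, 76), (24, 71), (26, 61), (28, 57), (30, 57), (32, 54), (34, 59), (36, 70), (38, 83), (40, 86)]
lens x0 [(-40, 152), (-38, 152), (-36, 149), (-34, 135), (-32, 108), (-30, 110), (-28, 134), (-26, 137), (-24, 121), (-22, 109), (-20, 106), (-18, 105), (-16, 105), (-14, 104), (-12, 106), (-
[... 1872 characters left out ...]
(-6, 127), (-4, 125), (-2, 124), (0, 125), (2, 128), (4, 128), (6, 131), (8, 136), (10, 141), (12, 135), (14, 131), (16, 137), (18, 148), (20, 155), (22, 156), (24, 157), (26, 152), (28, 139), (30, 111), (32, 79), (34, 64), (36, 70), (38, 80), (40, 82)]
lips0 [(-40, 132), (-38, 133), (-36, 132), (-34, 125), (-32, 116), (-30, 114), (-28, 123), (-26, 131), (-24, 135), (-22, 135), (-20, 130), (-18, 117), (-16, 98), (-14, 82), (-12, 79), (-10, 80), (-8, 77), (-6, 74), (-4, 75), (-2, 72), (0, 75), (2, 74), (4, 75), (6, 74), (8, 72), (10, 74), (12, 81), (14, 97), (16, 117), (18, 130), (20, 137), (22, 137), (24, 136), (26, 132), (28, 119), (30, 97), (32, 71), (34, 57), (36, 60), (38, 70), (40, 71)]
```

```bash
python3 - <<'E'
from h import *
st(); order.close_job(); print(manip.state()["clock"])
E
```

```text
t37.27 stand xyz mm [-149.34  249.08  227.55] F stand [-0.13  0.02 -0.04] w0.0680
the job is handed in; nothing more can be done
the job is handed in; nothing more can be done
```

The lens is in the stand under both hooks, and the job was handed in at about 37 s with the robot clear of everything. I touched the housing top to find the ledge level (L = 68 mm). Then I gripped the lens off its rest and pushed the spring plate back about 13 mm with its edge. I lowered it until the ledges took about 4 N, moved it along x until the stops took up the spring force, and let go.

**Last checks:**
- **Plate:** it sits about 3.9 mm behind its free position; 4 mm is expected with the lens seated.
- **Centring:** the lens is level with the plate and hooks sideways to about 0.3 mm, and both hooks cover its rim.
- **Flatness:** it looks flat in both views. The depth map shows less than 1° of slope, which is within its noise. I did not press on the lens to test for rocking.

**What went wrong or disagreed:**
- **Brush with the stand:** my first approach was too far along x, and the robot's fingers touched a hook post with about 7 N or less. I backed off at once and the lens stayed in the grip.
- **Side camera:** it disagreed with the top camera by about 4–16 mm, so I relied on the top camera and on touch.
- **Stop contact:** the lens met the stops about 2 mm earlier than the plate touch predicted. It may have slipped slightly in the fingers, or one stop may have touched first; the checks after release showed no error left over.
- **Bystanders:** the robot did not go near the cup, jar or tin, but I did not measure their positions again.

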